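# Exercise the two sprung corners of a mirror mount

## Robot

A 7-joint arm with a two-finger parallel gripper is mounted at the origin on a cart in front of the work surface, level with it; the furniture and walls round the work are solid. World frame = base frame: x ahead of the robot, y to its left, z up, the work surface at z = 0. Lengths are in mm, angles in rad, forces in N, time in s.
With the tool pointing down it reaches from about 400 to 850 mm from the base axis. Payload 4.4 kg.
Tool frame: the origin (TCP) lies at the centre of the arm's flange, where the gripper is bolted on; the fingertips stand 199 mm ahead of it and the grasp point (between the pads) lies 180 mm ahead of it; z points along the fingers, y is the line along which they close (so a half turn about z gives the same grasp; the last joint's range is limited). The gripper opens to 94 mm and grips with 3 to 60 N. Pads are 16 mm wide; open, the fingers measure 119 mm over their backs; the gripper's body (75 mm by 177 mm) begins 78 mm behind the grasp point.
Start: joints at [1.198, 0.628, 0.038, 1.517, -0.027, 0.996, -0.02], TCP at [196.327, -619.654, 404.678] pointing down, gripper open.
Joint ranges: [-3.06, 3.06], [-0.37, 2.12], [-1.25, 1.32], [0.18, 2.47], [-1.1, 4.24], [0.23, 1.98], [-2.94, 2.94]. Speed limits (rad/s): [2.57, 2.57, 3.14, 3.14, 3.14, 3.14, 3.14].

## Interface

Orientations are given as a unit quaternion [w, x, y, z].
In Python, from workcell import env, vision, models gives the robot as it stands.
- The arm moves only by the tool apply_moves, never from a script. Its argument "moves" is a list of rows, each a list of 7 numbers: the shift along the tool's x, y, z in mm, then the turn, a rotation vector about the tool's x, y, z in rad, then the opening, from -1 (shut) to 1 (fully open), so that 0 is half open. A call has 1 to 10 rows; each row is the pose to reach, as a shift and turn from the pose commanded when the call began, along the tool's axes at that moment; what a row does not reach only later rows make up. A row lasts 1/12 s, in which the tool goes at most 41.7 mm and 7.16 degrees, less where a joint would pass 70% of its speed; a pose out of reach is approached as far as the arm can. A call with a gripper value outside its range is refused whole. The fingers move at their own pace and stop on an object; "grip_force" is the grip in N (left out, the last holds). Time passes only in rows, so rows that repeat a pose let the fingers close. It gives the time, the measured TCP pose, the force, the opening and the grip force at its end, in the units of the state.
- env.read_state(): the state, without advancing time (a new reading comes with each control period).
- vision.camera(name): name is "scene" or "top" or "wrist"; returns (picture, depth): 384x512x3 uint8, red, green, blue; 384x512 float32, mm along the optical axis (not along the pixel's ray), 0 where there is no reading.
- vision.camera_info(name): a dict with "K" (3x3 intrinsics, pixels), "R" (3x3) and "t" (3): a world point X has camera coordinates R X + t; the wrist camera has in their place "hand_eye" (4x4, takes a point from camera to tool coordinates, whose origin is the TCP and whose axes are the flange's). Camera axes: x right, y down, z forward; pixel columns grow to the right and rows downward; lengths in mm; the calibration is good to about 2 mm. A picture is of the moment at which its call begins: read the wrist's pose just before it. camera_info takes no time and is no camera call.
- env.job_done(): hands the job in; it is judged then, once.
Trained networks look in the newest picture that a camera, given by its name, has taken for a name from the list of things; names that differ only in an ending like _2 or _b are one class to them, and where a whole thing is asked for, a point or a joint stands for the part that bears it (a point fixed in the world has none). Each returns a list of dicts, best first, with "conf" (0 to 1); they miss things now and then, are a little off and sometimes report something else, mostly with a low value. They report only what shows in the picture. A call takes as long as a camera call.
- models.search_frame(camera, label): "point" ([column, row] in pixels, amid what is visible of it).
- models.regions_of(camera, label): "mask" (384x512 bool, what is visible of it) and "point" ([column, row] in pixels, amid what is visible of it).
- models.spot_point(camera, label): "point" ([column, row] in pixels: a listed point, or the origin of a listed thing).
The state is a dict: "clock": time; "joint_positions": joint angles; "dq": joint speeds; "tau": joint torques, N m; "position": TCP position; "tcp_rot": TCP orientation; "ft_force": force on the tool from outside, world axes, zero at the start; "torque": the same for the moment, N m; "grip_width": finger opening in mm; "grip_force": force on a finger pad.
Only numpy, scipy, OpenCV 4.12 (cv2) and the standard library are available. Lean on these libraries where they do the work, as an engineer would, in place of code of your own. Each camera call takes 0.05 s, during which the arm holds its last target. There are 200 camera calls.

## Task

Check the springs of the mirror mount on the worktop: with the fingertips, press down the tilt plate's near left corner (left as the robot sees it) until its pointer is level with the black mark on its scale, hold it there for about a second without going well past the mark, and let the corner come back up. Then do the same with the near right corner, one corner at a time. Only push, never lift the plate; do not touch the mirror, and leave the things round the mount where they are.

Things in the scene. Friction and masses are not known exactly. Their poses are not given: they have to be found in the camera images.
- mount: Kinematic mirror mount, fixed to the worktop: dark base 100 (x) by 150 (y) by 12 mm; above it a level aluminium tilt plate 104x144x8 mm, top 72 mm above the worktop, on a ball under the middle of its far edge (x +42, y 0 mm) and two sprung plungers under its near corners. Origin: centre of the underside; x points away from the robot, y to its left, within 0.2 rad.
- mirror: Round glass mirror, 44 mm, in a flat black ring 52 mm across and 7 mm high, fixed on top in the middle of the tilt plate (mount frame x +7, y 0; over 45 mm from its rim to the stud centres). Not to be touched. Origin: centre of its underside.
- left_stud (a point): Centre of the top face of the flat steel press stud (18 mm across, 6 mm high) on the left near corner of the tilt plate; mount frame x = -42, y = +60 mm, 78 mm above the worktop at rest. Pressing it straight down tilts only this corner. The spring takes about 0.5 N per mm of stud travel. The scale begins 40 mm outward.
- left_tip (a point): Tip of the left pointer, a thin dark blade that sticks out sideways from the plate's left near corner in front of the scale; moves with the plate. At rest 68 mm above the worktop. It sinks about 1.47 mm per mm that its stud is pressed down.
- left_mark (a point): The mark on the left scale: middle of a black bar 3 mm high, 36 mm long across the scale, with a small black tab at its outer end; fixed, 50 to 58 mm above the worktop (10 to 18 mm under the resting pointer), z up. The scale is an upright white strip facing the robot, 26 mm wide, 88 mm high, 3 mm thick, centred at mount x -42, y +113 mm; its fine ticks mean nothing.
- left_corner (a joint): Tilt of the plate at the left near corner, rad: about 0 at rest, grows as the corner is pressed (about 98 mm of stud travel per rad; springs back by itself when released, stop at 0.26), negative if the corner is lifted.
- right_stud (a point): Centre of the top face of the flat steel press stud (18 mm across, 6 mm high) on the right near corner of the tilt plate; mount frame x = -42, y = -60 mm, 78 mm above the worktop at rest. Pressing it straight down tilts only this corner. The spring takes about 0.5 N per mm of stud travel. The scale begins 40 mm outward.
- right_tip (a point): Tip of the right pointer, a thin dark blade that sticks out sideways from the plate's right near corner in front of the scale; moves with the plate. At rest 68 mm above the worktop. It sinks about 1.47 mm per mm that its stud is pressed down.
- right_mark (a point): The mark on the right scale: middle of a black bar 3 mm high, 36 mm long across the scale, with a small black tab at its outer end; fixed, 50 to 58 mm above the worktop (10 to 18 mm under the resting pointer), z up. The scale is an upright white strip facing the robot, 26 mm wide, 88 mm high, 3 mm thick, centred at mount x -42, y -113 mm; its fine ticks mean nothing.
- right_corner (a joint): Tilt of the plate at the right near corner, rad: about 0 at rest, grows as the corner is pressed (about 98 mm of stud travel per rad; springs back by itself when released, stop at 0.26), negative if the corner is lifted.
- hex_key_block: Bystander, loose, beside or round the mount, to be left alone: black block with hex keys standing in it, 29x60x78 mm. Origin: centre of its underside.
- cap_blue_1: Bystander, loose, beside or round the mount, to be left alone: blue bottle cap, 39 mm across, 22 mm high. Origin: centre of its underside.
- jar_std: Bystander, loose, beside or round the mount, to be left alone: small jar with a pale cap, 34 mm across, 64 mm high. Origin: centre of its underside.
- spanner_8_10: Bystander, loose, beside or round the mount, to be left alone: flat steel spanner, 129x19x4 mm, long axis its own y. Origin: centre of its underside.
- jar_fittings: Bystander, loose, beside or round the mount, to be left alone: small jar with a black cap, 42 mm across, 57 mm high. Origin: centre of its underside.
- vial_1: Bystander, loose, beside or round the mount, to be left alone: 2 ml glass vial, 12 mm across, 32 mm high. Origin: centre of its underside.
- note_pad: Bystander, loose, beside or round the mount, to be left alone: orange pad of sticky notes, 50x66x9 mm. Origin: centre of its underside.

How it is judged (in metres and radians):
On the way, in this order (a step that is already met when the one before it is completed fails the run):
1. the left pointer is level with its mark (within 3.5 mm) and stays there for 0.5 s, the right corner not pressed (z of left_tip in the frame of left_mark between -0.0035 and 0.0035 m and value of joint right_corner below 0.04 rad), for 0.5 s.
2. the left corner has come back up (value of joint left_corner between -0.02 and 0.02 rad), for 0.2 s.
3. the right pointer is level with its mark (within 3.5 mm) and stays there for 0.5 s, the left corner not pressed (z of right_tip in the frame of right_mark between -0.0035 and 0.0035 m and value of joint left_corner below 0.04 rad), for 0.5 s.
At the end, for the whole second after the job is handed in: Both corners have been pressed to their marks and held, left first, and both have sprung back to rest (tilt within 0.02 rad of zero) and are still (all of step 2 and value of joint right_corner between -0.02 and 0.02 rad and velocity of joint left_corner between -0.03 and 0.03 rad/s and velocity of joint right_corner between -0.03 and 0.03 rad/s); the robot touches nothing.
It fails at once if the left pointer goes more than 7 mm below its mark (z of left_tip in the frame of left_mark below -0.007 m).
It fails at once if the right pointer goes more than 7 mm below its mark (z of right_tip in the frame of right_mark below -0.007 m).
It fails at once if a corner of the plate is lifted (value of joint any of left_corner, right_corner below -0.035 rad).
It fails at once if the mirror is touched (contact force between any of the fingers, the arm and mirror above 0.3 N).
It fails at once if a bystander is moved or lifted by more than 15 mm or tipped over (distance of any of hex_key_block, cap_blue_1, jar_std, spanner_8_10, jar_fittings, vial_1, note_pad from where it was at the start of the episode above 0.015 m or angle between any of hex_key_block, cap_blue_1, jar_std, spanner_8_10, jar_fittings, vial_1, note_pad's own z axis and vertical above 0.5 rad).
It also fails if it takes over 54 s, if anything falls off the work surface, if the arm or the gripper's body presses on something with over 40 N, if the wrist force passes 120 N, or if a joint passes its speed limit or range.

## Working session

There is one attempt and no reset: what is moved stays moved. The work goes in short steps, Python scripts to look and compute and a tool call to move; the robot and the scene stay as the last step left them, time stands still between calls to the robot, and variables do not carry over. Pictures are saved under pics/ and viewed, at most 10 in all, crops included, and the job is handed in when it is done.

Besides the shell and the picture viewer there is one more tool, called as name(argument=value, ...), one argument or row to a line, values as JSON. apply_moves: Moves the arm, as the interface text tells. Its arguments: {"type":"object","properties":{"moves":{"type":"array","items":{"type":"array","items":{"type":"number"}}},"grip_force":{"type":"number"}},"required":["moves"]}

```bash
mkdir -p pics; cat > h.py <<'E'
import numpy as np, cv2
from workcell import env, vision, models
from scipy.spatial.transform import Rotation as Rn
def cam(n):
    i=vision.camera_info(n); return np.array(i['K']),np.array(i['R']),np.array(i['t'])
def ray(n,p):
    K,R,t=cam(n); d=R.T@np.linalg.inv(K)@np.array([p[0],p[1],1.]); return -R.T@t,d
def atz(n,p,z):
    o,d=ray(n,p); return o+d*(z-o[2])/d[2]
def tri(p1,p2,n1='scene',n2='top'):
    o1,d1=ray(n1,p1);o2,d2=ray(n2,p2)
    s=np.linalg.lstsq(np.c_[d1,-d2],o2-o1,rcond=None)[0]
    a,b=o1+d1*s[0],o2+d2*s[1]; return (a+b)/2,np.linalg.norm(a-b)
def proj(n,X):
    K,R,t=cam(n); c=K@(R@np.array(X)+t); return c[:2]/c[2]
E
python3 - <<'E'
from h import *
s=env.read_state(); print(s['clock'],s['position'],s['tcp_rot'],s['grip_width'])
zs=dict(left_stud=78,right_stud=78,left_tip=68,right_tip=68,left_mark=54,right_mark=54,mirror=72,mount=0)
for n in('scene','top'):
    im,_=vision.camera(n); cv2.imwrite(f'pics/{n}.png',im[...,::-1])
    K,R,t=cam(n); print(n,'pos',(-R.T@t).round(),K[0,0])
    for k,z in zs.items():
        for r in models.spot_point(n,k)[:2]: print(n,k,np.round(r['point'],1),round(r['conf'],2),atz(n,r['point'],z).round(1))
E
```

```text
0.0 [ 196.24668318 -619.36421224  403.76607626] [-9.13517659e-04  9.88253131e-01  1.52823051e-01 -1.74391115e-04] 93.87590151896131
scene pos [-157.  413. 1026.] 440.64113753766645
scene right_stud [235.3 224. ] 0.69 [486.5 100.3  78. ]
scene left_tip [175.8 256.1] 0.63 [472.1 277.6  68. ]
scene right_tip [256.6 217.8] 0.86 [485.3  35.5  68. ]
scene left_mark [180.5 257.2] 0.5 [472.6 266.1  54. ]
scene left_mark [257.8 221.5] 0.17 [481.8  33.3  54. ]
scene right_mark [256.7 222.5] 0.55 [480.1  37.6  54. ]
scene mirror [210.8 222.5] 0.72 [525.8 154.8  72. ]
scene mount [214.2 237.8] 0.65 [523.6 149.5   0. ]
top pos [ 338.  -16. 1073.] 365.5538421823122
top left_stud [177.6 224.5] 0.98 [478.8 219.5  78. ]
top left_stud [162.7 221. ] 0.56 [484.3 261.9  78. ]
top right_stud [221.8 227.5] 0.8 [483.   97.4  78. ]
top right_stud [164.6 155.8] 0.22 [673.1 287.8  78. ]
top left_tip [161.5 223.6] 0.69 [478.1 266.8  68. ]
top right_tip [240.7 232.8] 0.63 [475.1  44.7  68. ]
top right_mark [241.1 228. ] 0.48 [490.6  46.   54. ]
top mirror [205.9 209.9] 0.66 [528.5 148.5  72. ]
top mount [204.6 216.6] 0.85 [521.6 161.5   0. ]
```

```bash
python3 - <<'E'
import cv2,numpy as np
a=cv2.imread('pics/scene.png')[170:310,130:300]; b=cv2.imread('pics/top.png')[130:280,120:300]
cv2.imwrite('pics/c.png',np.vstack([cv2.resize(a,(0,0),fx=4,fy=4,interpolation=2)])); cv2.imwrite('pics/d.png',cv2.resize(b,(720,600),interpolation=2))
E
```

```text
(no output)
```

View pics/c.png

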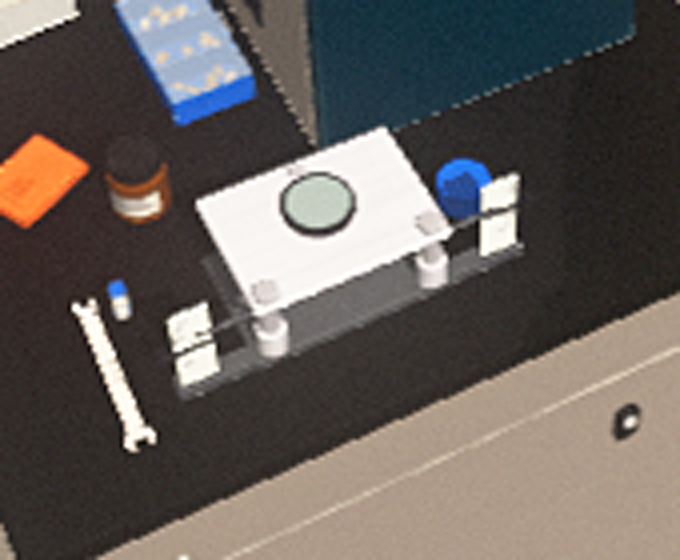

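View pics/d.png

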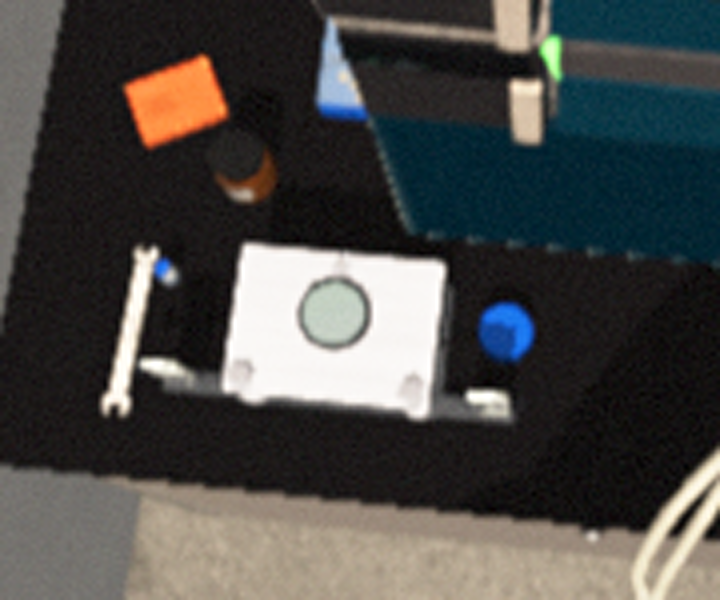

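View pics/scene.png

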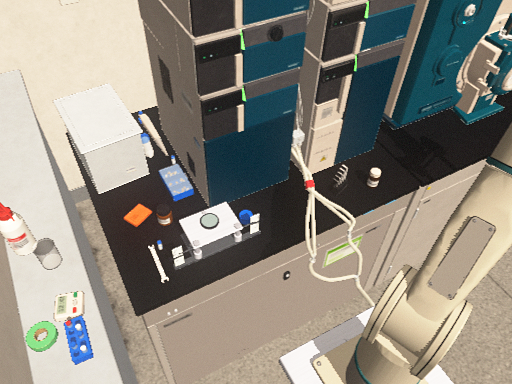

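The images show the mount in the left-hand part of the worktop, with a tall instrument behind it. In the top view the studs are near (180.5, 222.5) and (223, 225.5). Cables hang at the right, so I'll check obstacle heights and the wrist camera pose next.

```bash
python3 - <<'E'
from h import *
L=tri((196.2,242.5),(180.5,222.5));Rr=tri((237.5,225.5),(223,225.5)); print(L,Rr, np.linalg.norm(L[0]-Rr[0]))
print(atz('top',(180.5,222.5),78),atz('top',(223,225.5),78),atz('scene',(196.2,242.5),78),atz('scene',(237.5,225.5),78))
print(np.array(vision.camera_info('wrist')['hand_eye']).round(3), vision.camera_info('wrist')['K'])
P=[]
for n in('scene','top'):
    _,d=vision.camera(n);K,R,t=cam(n)
    v,u=np.nonzero(d>0);z=d[v,u]
    c=np.linalg.inv(K)@np.c_[u,v,np.ones_like(u)].T*z
    X=(R.T@(c-t[:,None])).T;P.append(X)
P=np.vstack(P)
np.save('P.npy',P)
print('max height grid rows x 250..800, cols y 350..-650')
for x in range(200,800,50):
    print(x,[int(max(P[(abs(P[:,0]-x-25)<25)&(abs(P[:,1]-y+25)<25)][:,2],default=-999)) for y in range(350,-700,-50)])
E
```

```text
(array([486.69840766, 214.78736027,  67.7737803 ]), np.float64(0.16930694467967547)) (array([489.32721629,  94.61421491,  65.47827327]), np.float64(4.174990642485638)) 120.22381150981609
[485.13088621 212.37393082  78.        ] [488.81963357  94.82453557  78.        ] [479.89113409 216.9584946   78.        ] [479.33140587  97.34443244  78.        ]
[[-0.0000e+00 -9.5900e-01 -2.8200e-01  8.2214e+01]
 [ 1.0000e+00  0.0000e+00 -1.0000e-03 -1.2040e+00]
 [ 1.0000e-03 -2.8200e-01  9.5900e-01  1.9774e+01]
 [ 0.0000e+00  0.0000e+00  0.0000e+00  1.0000e+00]] [[282.27472016   0.         248.62414983]
 [  0.         282.27472016 190.47992865]
 [  0.           0.           1.        ]]
max height grid rows x 250..800, cols y 350..-650
200 [-741, -739, -741, -741, -740, -741, -740, -740, -738, -740, -343, -211, -302, -303, -341, -344, -364, -744, -737, -737, -739]
250 [-736, -740, -742, -740, -741, -739, -736, -740, -735, -739, -409, -197, -355, -353, -352, -356, -739, -738, -739, -740, -740]
300 [-739, -737, -741, -740, -741, -735, -737, -736, -80, -120, -151, -69, -106, -739, -737, -737, -739, 
[... 216 characters left out ...]
, 7]
450 [10, 93, 81, 77, 82, 91, 89, 7, 6, 69, 60, 38, 29, 6, 69, 7, 7, 7, 6, 8, 8]
500 [9, 6, 78, 85, 83, 76, 29, 5, 6, 60, 77, 29, 82, 27, 6, 6, 7, 6, 8, 6, 7]
550 [28, 37, 76, 81, 548, 547, 652, 682, 694, 583, 552, 637, 637, 637, 593, 540, 530, 6, 7, 5, 451]
600 [6, 61, 61, 5, 758, 763, 769, 771, 771, 771, 660, 638, 638, 638, 558, 516, 514, 5, 470, 485, 479]
650 [14, 62, 61, 32, 624, -999, -999, -999, -999, 532, 660, 751, 749, 614, 369, 368, 380, 4, 461, 474, 2]
700 [15, 14, 31, 33, 602, -999, -999, 498, 500, 498, 636, 694, -999, 614, -999, -999, 338, -999, 446, 452, -999]
750 [6, 8, 33, 34, 582, -999, -999, -999, -999, -999, -999, 637, 614, -999, -999, -999, 279, -999, -999, -999, -999]
```

```bash
cat >> h.py <<'E'
def plan(x,y,z,yaw,s=None):
    "tool-frame shift and rotvec from measured pose to world TCP pose, tool down, tool x at yaw"
    s=s or env.read_state(); q=s['tcp_rot']; A=Rn.from_quat([q[1],q[2],q[3],q[0]])
    T=Rn.from_euler('z',yaw)*Rn.from_euler('x',np.pi)
    return A.inv().apply(np.array([x,y,z])-s['position']).round(1),(A.inv()*T).as_rotvec().round(4)
E
python3 - <<'E'
from h import *
P=np.load('P.npy'); 
for y in range(200,-650,-50):
    a=P[(P[:,2]>130)&(P[:,0]>380)&(abs(P[:,1]-y)<25)]; print(y,np.percentile(a[:,0],[0,1]).round() if len(a) else None,end=' ')
print(plan(420,-330,400,1.2)); 
E
```

```text
200 [838. 846.] 150 [611. 612.] 100 [598. 602.] 50 [593. 597.] 0 [594. 598.] -50 [585. 590.] -100 [591. 602.] -150 [598. 603.] -200 [586. 590.] -250 [587. 589.] -300 [581. 586.] -350 [587. 590.] -400 [588. 590.] -450 [587. 589.] -500 None -550 None -600 [616. 618.] (array([ 300.7, -208.6,    4.7]), array([ 1.000e-04, -0.000e+00, -8.932e-01]))
```

apply_moves(
  moves=[
    [30, -21, 0, 0, 0, -0.09, -1],
    [60, -42, 0, 0, 0, -0.18, -1],
    [90, -63, 0, 0, 0, -0.27, -1],
    [120, -84, 0, 0, 0, -0.36, -1],
    [150, -105, 0, 0, 0, -0.45, -1],
    [180, -126, 0, 0, 0, -0.54, -1],
    [210, -147, 0, 0, 0, -0.63, -1],
    [240, -168, 0, 0, 0, -0.72, -1],
    [270, -189, 0, 0, 0, -0.81, -1],
    [300, -210, 0, 0, 0, -0.9, -1],
  ],
)

```text
clock: 1.83
position: [419.7, -327.4, 405.0]
tcp_rot: [0.0, 0.822, 0.569, 0.0]
ft_force: [-0.0, 0.7, -0.0]
grip_width: 31.1
grip_force: 0.0
```

```bash
python3 - <<'E'
from h import *
s=env.read_state(); print(s['clock'],s['position'],s['tcp_rot'],s['joint_positions'],s['grip_width'],s['ft_force'])
print(plan(450,-20,400,2.3)); 
E
```

```text
1.8333 [ 419.69317555 -327.40608054  404.9792467 ] [3.45555278e-04 8.22229568e-01 5.69155880e-01 4.40922265e-05] [ 0.76822488  0.46639576 -0.22955426  1.8411917   0.13704169  0.84859801
  0.11178397] 31.05314992483677 [-0.01696354  0.6561189  -0.02270209]
(array([298.4, -79.9,   4.8]), array([ 4.000e-04,  6.000e-04, -1.089e+00]))
```

apply_moves(
  moves=[
    [30, -8, 0, 0, 0, -0.11, -1],
    [60, -16, 0, 0, 0, -0.22, -1],
    [90, -24, 0, 0, 0, -0.33, -1],
    [120, -32, 0, 0, 0, -0.44, -1],
    [150, -40, 0, 0, 0, -0.55, -1],
    [180, -48, 0, 0, 0, -0.66, -1],
    [210, -56, 0, 0, 0, -0.77, -1],
    [240, -64, 0, 0, 0, -0.88, -1],
    [270, -72, 0, 0, 0, -0.99, -1],
    [300, -80, 0, 0, 0, -1.09, -1],
  ],
)

```text
clock: 2.67
position: [450.9, -18.7, 405.0]
tcp_rot: [0.0, 0.408, 0.913, 0.0]
ft_force: [0.8, -0.2, -0.7]
grip_width: 0.2
grip_force: 0.0
```

```bash
python3 - <<'E'
from h import *
s=env.read_state(); print(s['clock'],s['position'],s['tcp_rot'],s['joint_positions'],s['grip_width'],s['ft_force'])
print(plan(440,170,400,3.15)); 
E
```

```text
2.6667 [450.91913254 -18.678559   405.000926  ] [4.47939657e-04 4.07701519e-01 9.13115146e-01 2.10570931e-05] [ 0.40493075  0.39258877 -0.57508263  2.03535812  0.29690208  0.79337403
  0.38505105] 0.23002913631824617 [ 0.79382331 -0.16857237 -0.73531186]
(array([147.8, 117.8,   4.9]), array([ 0.    ,  0.0009, -0.8483]))
```

apply_moves(
  moves=[
    [15, 12, 0, 0, 0, -0.09, -1],
    [30, 24, 0, 0, 0, -0.18, -1],
    [45, 36, 0, 0, 0, -0.27, -1],
    [60, 48, 0, 0, 0, -0.36, -1],
    [75, 60, 0, 0, 0, -0.45, -1],
    [90, 72, 0, 0, 0, -0.54, -1],
    [105, 84, 0, 0, 0, -0.63, -1],
    [120, 96, 0, 0, 0, -0.72, -1],
    [135, 108, 0, 0, 0, -0.8, -1],
    [148, 118, 0, 0, 0, -0.85, -1],
  ],
)

```text
clock: 3.5
position: [440.9, 170.2, 404.9]
tcp_rot: [0.0, -0.005, 1.0, 0.0]
ft_force: [-0.1, 0.9, 0.5]
grip_width: 0.7
grip_force: 0.0
```

```bash
cat >> h.py <<'E'
def wcam():
    s=env.read_state(); q=s['tcp_rot']; A=Rn.from_quat([q[1],q[2],q[3],q[0]]).as_matrix()
    H=np.array(vision.camera_info('wrist')['hand_eye']); Rw=A@H[:3,:3]; o=A@H[:3,3]+s['position']
    K=np.array(vision.camera_info('wrist')['K']); return K,Rw,o
def watz(w,p,z):
    K,Rw,o=w; d=Rw@np.linalg.inv(K)@np.array([p[0],p[1],1.]); return o+d*(z-o[2])/d[2]
def watx(w,p,x):
    K,Rw,o=w; d=Rw@np.linalg.inv(K)@np.array([p[0],p[1],1.]); return o+d*(x-o[0])/d[0]
def look(name):
    w=wcam(); im,d=vision.camera('wrist'); cv2.imwrite(f'pics/{name}.png',im[...,::-1]); np.save(f'{name}.npy',d)
    for k,z in dict(left_stud=78,right_stud=78,left_tip=68,right_tip=68,left_mark=54,right_mark=54).items():
        for r in models.spot_point('wrist',k)[:2]: print(k,np.round(r['point'],1),round(r['conf'],2),watz(w,r['point'],z).round(1),d[int(r['point'][1]),int(r['point'][0])])
    return w,im,d
E
python3 - <<'E'
from h import *
s=env.read_state(); print(s['clock'],s['position'],s['tcp_rot'],s['joint_positions'],s['ft_force'])
look('w1')
E
```

```text
3.5 [440.92680111 170.1585274  404.89697036] [ 3.03235677e-04 -4.57729147e-03  9.99989445e-01  2.57130123e-04] [ 0.14123411  0.47606543 -0.80765645  1.98056508  0.44826553  0.86946772
  0.67182173] [-0.14776375  0.87645589  0.49971566]
left_stud [290.7 217.1] 0.67 [480.3 221.2  78. ] 329.92557
right_stud [184.9 217. ] 0.58 [481.2  97.8  78. ] 328.02798
left_tip [331.5 210.5] 0.82 [475.5 271.3  68. ] 335.74042
right_tip [146.2 208.2] 0.77 [474.3  50.   68. ] 358.36227
left_mark [329.7 209.5] 0.4 [479.3 273.4  54. ] 353.12125
right_mark [147.2 213. ] 0.47 [485.8  45.3  54. ] 340.61063
```

View pics/w1.png

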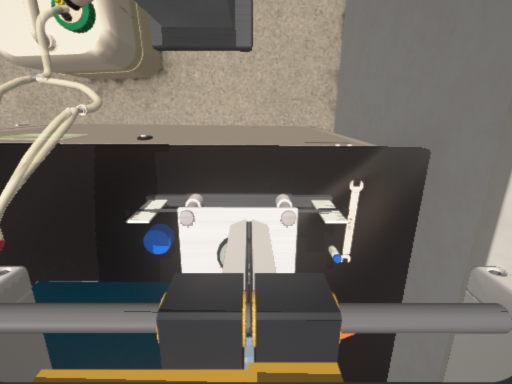

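The wrist view shows both studs at (288, 217) and (187, 217), and both scales strongly foreshortened. I'll tilt back to get a more frontal view of the scales.

apply_moves(
  moves=[
    [8, -3, 12, 0, -0.08, 0, -1],
    [15, -6, 25, 0, -0.16, 0, -1],
    [20, -8, 36, 0, -0.24, 0, -1],
    [26, -10, 48, 0, -0.32, 0, -1],
    [33, -12, 60, 0, -0.4, 0, -1],
    [40, -15, 75, 0, -0.5, 0, -1],
    [40, -15, 75, 0, -0.5, 0, -1],
    [40, -15, 75, 0, -0.5, 0, -1],
  ],
)

```text
clock: 4.52
position: [405.9, 151.1, 334.8]
tcp_rot: [0.234, 0.001, 0.972, -0.009]
ft_force: [0.3, -0.1, 0.5]
grip_width: 0.4
grip_force: 0.0
```

```bash
python3 - <<'E'
from h import *
s=env.read_state(); print(s['clock'],s['position'],s['tcp_rot'],s['joint_positions'],s['ft_force'])
w,im,d=look('w2')
np.savez('w2.npz',K=w[0],R=w[1],o=w[2])
a=im[...,::-1]
def pt(X):
    c=w[0]@(w[1].T@(np.array(X)-w[2])); return c[:2]/c[2]
out=[]
for y in (272,45):
    u,v=pt((480,y,50)).astype(int); print(u,v); c=a[max(v-50,0):v+50,max(u-65,0):u+65]; out.append(cv2.resize(c,(780,300) if 0 else (520,400),interpolation=2))
cv2.imwrite('pics/w2c.png',cv2.resize(np.hstack(out),(800,308)) )
E
```

```text
4.5167 [405.94710893 151.08862825 334.78035531] [ 0.23436132  0.00106797  0.97210377 -0.00937531] [-0.28814175  0.42165064 -0.31132402  2.36136854  1.66115738  0.38337176
 -0.56736603] [ 0.33381589 -0.06841932  0.47782456]
left_stud [332.3 147.6] 0.94 [481.1 218.9  78. ] 241.21178
right_stud [192.8 148.6] 0.57 [482.7  98.9  78. ] 243.7864
right_stud [132.2 134.8] 0.54 [468.9  50.   78. ] 258.61456
left_tip [390.8 135.8] 0.83 [475.5 270.2  68. ] 242.46327
right_tip [135.9 133.6] 0.58 [474.1  48.6  68. ] 256.80106
left_mark [380.8 129. ] 0.61 [477.3 266.7  54. ] 258.4512
left_mark [164.9 149.3] 0.36 [500.5  65.2  54. ] 317.87454
right_mark [142.1 134.5] 0.5 [483.8  47.4  54. ] 259.16983
384 129
139 128
```

View pics/w2.png

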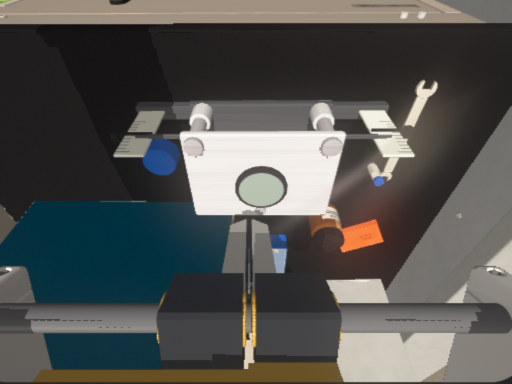

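View pics/w2c.png

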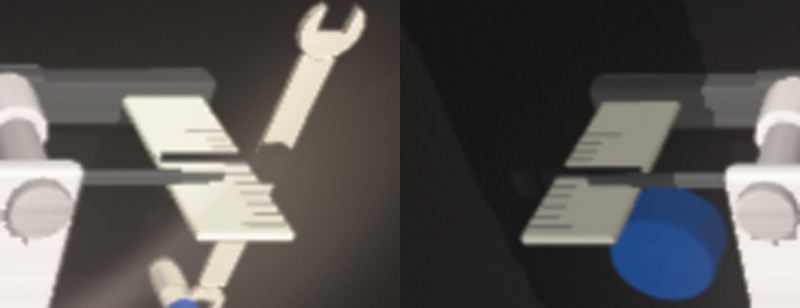

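The two crops show left and right scales. The left bar is at about row 156 and its pointer at 176. The right bar is at about row 169 and its pointer at 178. The strip's top end is at the bottom of the picture.

```bash
python3 - <<'E'
from h import *
f=np.load('w2.npz');w=(f['K'],f['R'],f['o']); im=cv2.imread('pics/w2.png')
S=100/308
def up(c,u0,v0): return (u0+c[0]*S*800/1040*1.3 if 0 else u0+c[0]*130/400, v0+c[1]*100/308)
for nm,u0,v0,pts in (('L',319,79,dict(b1=(123,98),b2=(205,97),t1=(198,238),t2=(290,237),bar1=(162,157),bar2=(238,154),ptr1=(170,177),ptr2=(222,177))),
                 ('R',74,78,dict(b1=(203,103),b2=(280,102),t1=(122,240),t2=(213,241),bar1=(166,166),bar2=(242,170),ptr1=(200,177),ptr2=(240,179)))):
    for x in (479,481,483):
        print(nm,x,{k:watx(w,up(c,u0,v0),x)[1:].round(1).tolist() for k,c in pts.items()})
    # luminance profile down the strip
g=cv2.cvtColor(im,6)
for u in (375,380,385,388): print(u,g[108:160,u].tolist())
for u in (130,135,140,145): print(u,g[108:160,u].tolist())
E
```

```text
L 479 {'b1': [257.3, 16.8], 'b2': [284.2, 16.0], 't1': [256.8, 92.9], 't2': [281.0, 92.3], 'bar1': [259.3, 52.9], 'bar2': [282.3, 51.1], 'ptr1': [258.3, 63.7], 'ptr2': [273.2, 63.6]}
L 481 {'b1': [258.9, 13.0], 'b2': [286.1, 12.2], 't1': [258.3, 90.2], 't2': [282.9, 89.6], 'bar1': [260.8, 49.6], 'bar2': [284.1, 47.8], 'ptr1': [259.9, 60.6], 'ptr2': [275.0, 60.5]}
L 483 {'b1': [260.4, 9.2], 'b2': [288.0, 8.4], 't1': [259.8, 87.5], 't2': [284.8, 86.9], 'bar1': [262.4, 46.3], 'bar2': [286.0, 44.5], 'ptr1': [261.4, 57.4], 'ptr2': [276.7, 57.4]}
R 479 {'b1': [36.2, 18.8], 'b2': [61.6, 18.0], 't1': [36.8, 94.0], 't2': [61.3, 94.2], 'bar1': [36.6, 57.3], 'bar2': [59.9, 59.4], 'ptr1': [48.6, 63.2], 'ptr2': [60.6, 64.2]}
R 481 {'b1': [34.6, 15.0], 'b2': [60.2, 14.3], 't1': [35.2, 91.3], 't2': [60.0, 91.5], 'bar1': [35.0, 54.1], 'bar2': [58.6, 56.2], 'ptr1': [47.1, 60.1], 'ptr2': [59.3, 61.1]}
R 483 {'b1': [32.9, 11.3], 'b2': [58.9, 10.5], 't1': [33.5, 88.6], 't2': [58.7, 88.9], 'bar1': [33.3, 50.9], 'bar2': [57.2, 53.0], 'ptr1': [45.6, 57.0], 'ptr2': [57.9, 58.0]}
375 [103, 116, 185, 237, 240
[... 1282 characters left out ...]
, 126, 131, 120, 133, 137, 112, 138, 129, 121, 137, 119, 134, 135, 56, 30, 33, 58, 75, 91, 124, 142, 144, 144, 144, 143, 143, 144, 143, 144, 144, 144, 143, 143, 143, 145, 158, 177, 171, 78, 32, 30]
140 [60, 61, 70, 115, 138, 142, 144, 143, 144, 144, 143, 143, 141, 122, 133, 142, 141, 142, 143, 144, 144, 143, 144, 136, 56, 30, 34, 56, 63, 73, 118, 141, 143, 144, 144, 144, 144, 144, 144, 144, 144, 144, 144, 144, 144, 145, 157, 176, 170, 78, 33, 30]
145 [61, 61, 72, 121, 141, 144, 144, 143, 143, 143, 144, 143, 141, 124, 134, 142, 144, 145, 144, 144, 144, 144, 144, 136, 57, 32, 39, 57, 62, 73, 119, 141, 144, 144, 144, 144, 144, 145, 144, 143, 142, 138, 132, 126, 119, 108, 91, 82, 75, 71, 70, 69]
```

```bash
python3 - <<'E'
from h import *
from scipy.optimize import brentq
f=np.load('w2.npz');w=(f['K'],f['R'],f['o'])
for nm,u,b,m,t in (('L',380,109.9,129.6,153.7),('R',142,110.6,133.25,153.7)):
    z=lambda v,x:watx(w,(u,v),x)[2]
    x=brentq(lambda x:z(t,x)-z(b,x)-76,440,520)
    for X in (x,481,482,483):
        zb,zm,zt=z(b,X),z(m,X),z(t,X); print(nm,round(X,1),zb,zm,zt,'norm',12+76*(zm-zb)/(zt-zb))
K,R,o=w
g=cv2.cvtColor(cv2.imread('pics/w2.png'),6)
# stud centres: from picture circles
print(watz(w,(330.5,147.5),78),watz(w,(193,147.5),78), plan(484,214,300,3.1616),plan(484,214,300,3.14))
E
```

```text
L 481.6 9.798669798863386 47.93400149105574 85.79866979886339 norm 50.13533169219235
L 481 10.964864126318162 48.93534608231943 86.63633466572128 norm 50.1353316921923
L 482 9.048306632124707 47.28970741346649 85.25969199099404 norm 50.13533169219237
L 483 7.131749137931308 45.64406874461352 83.88304931626683 norm 50.13533169219236
R 483.3 8.83796392422181 52.67045780748893 84.83796392422175 norm 55.83249388326715
R 481 13.237023344099725 56.357317164200396 88.0021585211033 norm 55.832493883267155
R 482 11.336677672210328 54.76463414888755 86.63526097931774 norm 55.832493883267176
R 483 9.436332000320931 53.17195113357471 85.26836343753223 norm 55.83249388326716
[480.98299997 217.39455651  78.        ] [481.51257414  99.25514383  78.        ] (array([-53.3,  63.5,  65.3]), array([-0.023 ,  0.4707, -0.0219])) (array([-53.3,  63.5,  65.3]), array([-0.0179,  0.4709, -0.0007]))
```

apply_moves(
  moves=[
    [-9, 11, 9, 0, 0.08, 0, -1],
    [-18, 22, 18, 0, 0.16, 0, -1],
    [-28, 33, 28, -0.01, 0.24, 0, -1],
    [-37, 44, 37, -0.01, 0.31, 0, -1],
    [-46, 55, 46, -0.015, 0.39, -0.01, -1],
    [-56, 66.5, 55.5, -0.018, 0.471, -0.01, -1],
    [-56, 66.5, 55.5, -0.018, 0.471, -0.01, -1],
    [-56, 66.5, 55.5, -0.018, 0.471, -0.01, -1],
    [-56, 66.5, 55.5, -0.018, 0.471, -0.01, -1],
  ],
)

```text
clock: 5.62
position: [481.5, 216.8, 309.1]
tcp_rot: [-0.001, -0.004, 1.0, -0.001]
ft_force: [-0.3, -0.9, -0.8]
grip_width: 0.3
grip_force: 0.0
```

```bash
python3 - <<'E'
from h import *
for i in range(2):
    s=env.read_state(); print(s['clock'],s['position'],s['tcp_rot'],s['ft_force']); 
    if i==0: look('w3')
print(s['joint_positions'],plan(482,217,280,3.145))
E
```

```text
5.6167 [481.53224295 216.79438746 309.07204316] [-5.16398584e-04 -3.67837185e-03  9.99992510e-01 -1.08768611e-03] [-0.30225893 -0.87783254 -0.80438106]
left_stud [250.8 217.7] 0.59 [483.  219.4  78. ] 225.40175
right_stud [ 98.3 214.9] 0.71 [481.5  97.2  78. ] 225.45615
left_tip [311.2 207.4] 0.84 [477.5 269.6  68. ] 244.3904
right_tip [ 42.9 200.4] 0.77 [473.   47.5  68. ] 303.85367
left_mark [312.3 203.7] 0.73 [479.1 273.7  54. ] 248.86896
5.9667 [480.80635684 217.72092882 309.87408694] [ 2.41514392e-04 -5.07070514e-03  9.99985914e-01 -1.54954304e-03] [-0.50468847 -0.0636791   0.09985349]
[-0.05721375  0.66550178 -0.64706376  1.93771919  0.5916125   0.7371361
  0.52532149] (array([-1.2, -0.6, 29.9]), array([-0.0031,  0.0005,  0.0067]))
```

View pics/w3.png

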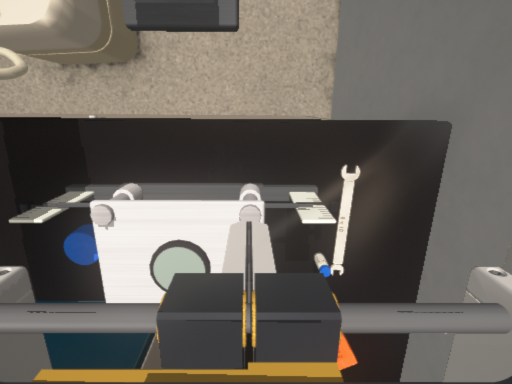

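The tips are centred above the left stud at (250, 214). Descending to just above it.

apply_moves(
  moves=[
    [0, 0, 8, 0, 0, 0, -1],
    [0, 0, 16, 0, 0, 0, -1],
    [0, 0, 24, 0, 0, 0, -1],
    [0, 0, 28, 0, 0, 0, -1],
    [0, 0, 28, 0, 0, 0, -1],
    [0, 0, 28, 0, 0, 0, -1],
  ],
)

```text
clock: 6.47
position: [481.1, 217.5, 280.9]
tcp_rot: [-0.001, -0.005, 1.0, -0.001]
ft_force: [-0.2, -0.3, 0.2]
grip_width: 0.6
grip_force: 0.0
```

```bash
cat >> h.py <<'E'
def stat(n=4):
    F=[];Z=[]
    for i in range(n):
        s=env.read_state();F.append(s['ft_force']);Z.append(s['position']); vision.camera('top')
    print(s['clock'],'F',np.mean(F,0).round(2),'pos',np.mean(Z,0).round(2))
E
python3 -c "
from h import *
stat(8)"
```

```text
6.8167 F [ 0.2   0.09 -0.17] pos [481.32 217.59 281.48]
```

apply_moves(
  moves=[
    [0, 0, 2, 0, 0, 0, -1],
    [0, 0, 4, 0, 0, 0, -1],
    [0, 0, 6, 0, 0, 0, -1],
    [0, 0, 8, 0, 0, 0, -1],
    [0, 0, 10, 0, 0, 0, -1],
    [0, 0, 10, 0, 0, 0, -1],
    [0, 0, 10, 0, 0, 0, -1],
  ],
)

```text
clock: 7.45
position: [481.2, 217.7, 271.4]
tcp_rot: [-0.0, -0.005, 1.0, -0.001]
ft_force: [-0.1, 0.1, 3.5]
grip_width: 0.6
grip_force: 1.4
```

```bash
python3 -c "
from h import *
stat(8)
im,_=vision.camera('wrist');cv2.imwrite('pics/w4.png',im[...,::-1])
g=cv2.cvtColor(im,7)
for u in (305,312,318): print(u,g[185:235,u].tolist())"
```

```text
7.8 F [-0.93  0.61  2.87] pos [481.19 217.7  271.5 ]
305 [41, 42, 41, 42, 42, 43, 43, 44, 43, 46, 55, 76, 81, 84, 100, 101, 101, 101, 112, 165, 216, 219, 219, 218, 218, 218, 218, 218, 219, 220, 221, 222, 215, 124, 104, 103, 106, 123, 125, 143, 220, 224, 220, 213, 200, 173, 151, 105, 73, 55]
312 [41, 42, 41, 42, 42, 44, 44, 45, 46, 47, 58, 78, 83, 86, 101, 102, 103, 104, 112, 162, 212, 217, 217, 218, 219, 220, 221, 221, 223, 224, 224, 221, 182, 116, 104, 102, 104, 123, 126, 144, 222, 227, 226, 227, 227, 227, 226, 226, 226, 226]
318 [42, 42, 44, 44, 46, 46, 48, 50, 52, 55, 66, 82, 87, 91, 103, 104, 104, 105, 114, 163, 214, 219, 220, 221, 222, 223, 222, 205, 201, 224, 226, 223, 186, 117, 102, 103, 129, 219, 218, 225, 227, 226, 226, 226, 226, 226, 226, 226, 227, 227]
```

apply_moves(
  moves=[
    [0, 0, 1, 0, 0, 0, -1],
    [0, 0, 2, 0, 0, 0, -1],
    [0, 0, 3, 0, 0, 0, -1],
    [0, 0, 4, 0, 0, 0, -1],
    [0, 0, 4.5, 0, 0, 0, -1],
    [0, 0, 5, 0, 0, 0, -1],
    [0, 0, 5.5, 0, 0, 0, -1],
    [0, 0, 6, 0, 0, 0, -1],
    [0, 0, 6, 0, 0, 0, -1],
  ],
)

```text
clock: 8.65
position: [481.2, 217.8, 265.5]
tcp_rot: [-0.0, -0.005, 1.0, -0.001]
ft_force: [-1.3, 1.6, 5.7]
grip_width: 0.3
grip_force: 3.0
```

```bash
python3 -c "
from h import *
stat(14)
w=wcam(); im,d=vision.camera('wrist'); cv2.imwrite('pics/w5.png',cv2.resize(im[170:250,270:370,::-1],(0,0),fx=6,fy=6,interpolation=2))
np.savez('w5.npz',K=w[0],R=w[1],o=w[2],im=im,d=d)
stat(4)
g=cv2.cvtColor(im,7)
for u in (305,312,318,324,330): print(u,g[185:240,u].tolist())"
```

```text
9.3 F [-1.77  1.3   5.6 ] pos [481.2  217.75 265.55]
9.55 F [-2.1   1.42  5.59] pos [481.21 217.75 265.57]
305 [41, 42, 42, 41, 42, 43, 42, 44, 43, 44, 45, 46, 56, 77, 82, 86, 100, 101, 102, 103, 112, 164, 215, 218, 217, 218, 218, 219, 220, 220, 220, 217, 158, 115, 106, 99, 71, 64, 68, 122, 219, 225, 222, 215, 204, 180, 157, 111, 97, 74, 58, 51, 51, 51, 51]
312 [41, 42, 42, 43, 42, 44, 44, 45, 46, 48, 50, 52, 62, 81, 86, 90, 103, 104, 105, 106, 114, 164, 213, 219, 219, 220, 221, 222, 223, 224, 224, 219, 138, 108, 103, 97, 64, 63, 67, 122, 220, 227, 227, 227, 227, 227, 227, 227, 227, 227, 227, 227, 227, 227, 227]
318 [43, 42, 43, 44, 45, 47, 49, 50, 53, 56, 59, 61, 70, 86, 90, 93, 105, 106, 105, 107, 115, 164, 217, 222, 223, 224, 224, 225, 225, 222, 187, 218, 169, 129, 126, 136, 91, 65, 68, 123, 221, 227, 227, 227, 227, 227, 227, 227, 227, 226, 226, 227, 227, 227, 227]
324 [45, 47, 48, 50, 53, 55, 58, 61, 64, 67, 68, 71, 77, 90, 92, 94, 104, 106, 105, 105, 106, 119, 169, 220, 225, 225, 226, 226, 226, 222, 187, 220, 197, 214, 222, 187, 106, 68, 70, 122, 220, 225, 207, 183, 223, 226, 226, 227, 226, 226, 226, 226, 227, 227, 227]
330 [51, 55, 57, 61, 63, 66, 68, 70, 71, 72, 71, 71, 69, 68, 66, 65, 63, 61, 58, 57, 56, 55, 55, 56, 56, 56, 56, 59, 66, 88, 136, 214, 196, 213, 221, 172, 104, 70, 67, 82, 155, 220, 208, 185, 223, 226, 226, 226, 226, 226, 226, 226, 227, 227, 226]
```

View pics/w5.png

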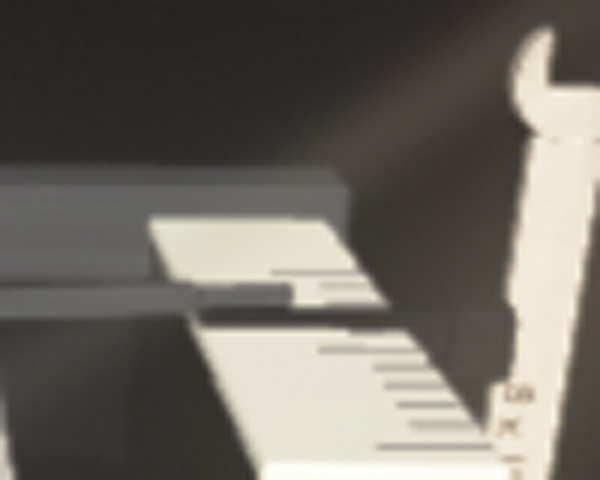

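The crop shows the pointer (row ≈ 218.5) just robot-side of the bar (row ≈ 222.6), as expected from parallax. Next I'll compute the actual pointer height.

```bash
python3 - <<'E'
from h import *
f=np.load('w2.npz');a=(f['K'],f['R'],f['o']);f=np.load('w5.npz');b=(f['K'],f['R'],f['o'])
# w2 pointer row at u=385: dark 134.2..138.4
for v in (135.8,136.2,136.6): 
    xp=watz(a,(385,v),68)[0]; print('xp',xp,[round(watx(b,(310,r),xp)[2],1) for r in (218,218.5,219)])
for x in (481,481.6,482): print('bar w5',watx(b,(315,222.6),x)[2], 'bottom',watx(b,(312,206),x)[2])
E
```

```text
xp 475.5370135988485 [np.float64(52.3), np.float64(53.3), np.float64(54.3)]
xp 475.94017642489086 [np.float64(51.3), np.float64(52.3), np.float64(53.3)]
xp 476.34424960816074 [np.float64(50.3), np.float64(51.3), np.float64(52.3)]
bar w5 47.9133485930883 bottom 10.301221844114991
bar w5 46.48398748849746 bottom 8.600191953425792
bar w5 45.531080085437 bottom 7.466172026299773
```

apply_moves(
  moves=[
    [0, 0, 0.6, 0, 0, 0, -1],
    [0, 0, 0.6, 0, 0, 0, -1],
    [0, 0, 0.6, 0, 0, 0, -1],
    [0, 0, 0.6, 0, 0, 0, -1],
    [0, 0, 0.6, 0, 0, 0, -1],
    [0, 0, 0.6, 0, 0, 0, -1],
    [0, 0, 0.6, 0, 0, 0, -1],
    [0, 0, 0.6, 0, 0, 0, -1],
    [0, 0, 0.6, 0, 0, 0, -1],
    [0, 0, 0.6, 0, 0, 0, -1],
  ],
)

```text
clock: 10.43
position: [481.3, 217.8, 265.0]
tcp_rot: [-0.0, -0.005, 1.0, -0.001]
ft_force: [-1.9, 1.9, 5.6]
grip_width: 0.4
grip_force: 3.1
```

apply_moves(
  moves=[
    [0, 0, -2, 0, 0, 0, -1],
    [0, 0, -4, 0, 0, 0, -1],
    [0, 0, -6, 0, 0, 0, -1],
    [0, 0, -8, 0, 0, 0, -1],
    [0, 0, -10, 0, 0, 0, -1],
    [0, 0, -13, 0, 0, 0, -1],
    [0, 0, -20, 0, 0, 0, -1],
    [0, 0, -28, 0, 0, 0, -1],
    [0, 0, -36, 0, 0, 0, -1],
    [0, 0, -45, 0, 0, 0, -1],
  ],
)

```text
clock: 11.27
position: [481.3, 217.5, 310.7]
tcp_rot: [-0.0, -0.005, 1.0, -0.001]
ft_force: [-0.3, -0.2, -0.8]
grip_width: 0.3
grip_force: 0.0
```

```bash
python3 -c "
from h import *
stat(8)
print(plan(482,99,310,3.145)); s=env.read_state(); print(s['joint_positions'])"
```

```text
11.6167 F [-0.11 -0.14  0.03] pos [481.43 217.59 310.58]
(array([   0.2, -118.5,   -0.2]), array([-0.0029, -0.0013,  0.0058]))
[-0.05576326  0.66705364 -0.6481287   1.93676865  0.59111834  0.73837734
  0.52572774]
```

apply_moves(
  moves=[
    [0, -20, 0, 0, 0, 0, -1],
    [0, -40, 0, 0, 0, 0, -1],
    [0, -60, 0, 0, 0, 0, -1],
    [0, -80, 0, 0, 0, 0, -1],
    [0, -100, 0, 0, 0, 0, -1],
    [0, -118.5, 0, 0, 0, 0, -1],
    [0, -118.5, 0, 0, 0, 0, -1],
    [0, -118.5, 0, 0, 0, 0, -1],
  ],
)

```text
clock: 12.33
position: [482.4, 98.5, 309.9]
tcp_rot: [-0.001, -0.004, 1.0, -0.001]
ft_force: [-0.0, 0.9, -0.6]
grip_width: 0.6
grip_force: 0.0
```

```bash
python3 -c "
from h import *
w,im,d=look('w6')
np.savez('w6.npz',K=w[0],R=w[1],o=w[2],im=im)
stat(6)
"
```

```text
left_stud [400.2 213.1] 0.81 [479.5 220.7  78. ] 226.2264
right_stud [245.2 216. ] 0.86 [482.8  96.5  78. ] 225.96758
right_stud [422.2 257.7] 0.53 [519.3 245.5  78. ] 314.97153
left_tip [450.8 205.3] 0.78 [476.  267.5  68. ] 233.08498
left_tip [246.5 215.1] 0.37 [485.9  97.4  68. ] 227.18024
right_tip [184.3 200.6] 0.57 [473.4  45.8  68. ] 261.26144
left_mark [443.1 202.4] 0.52 [478.2 270.7  54. ] 251.77351
right_mark [190.5 206.1] 0.46 [483.2  47.7  54. ] 234.8427
12.9333 F [0.03 0.12 0.1 ] pos [482.32  99.59 310.13]
```

View pics/w6.png

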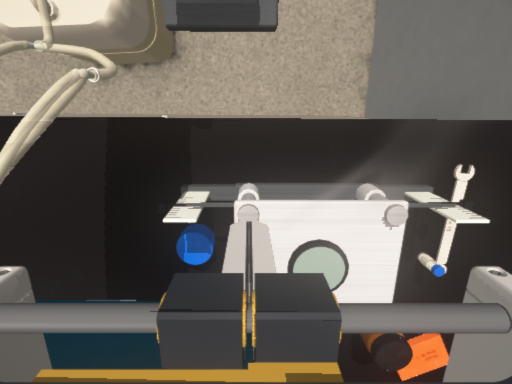

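The tips are centred over the right stud at (248, 213). Pressing it now in two stages.

apply_moves(
  moves=[
    [0, -1, 8, 0, 0, 0, -1],
    [0, -1, 16, 0, 0, 0, -1],
    [0, -1, 24, 0, 0, 0, -1],
    [0, -1, 30, 0, 0, 0, -1],
    [0, -1, 32, 0, 0, 0, -1],
    [0, -1, 34, 0, 0, 0, -1],
    [0, -1, 36, 0, 0, 0, -1],
    [0, -1, 37, 0, 0, 0, -1],
    [0, -1, 37, 0, 0, 0, -1],
    [0, -1, 37, 0, 0, 0, -1],
  ],
)

```text
clock: 13.82
position: [482.3, 98.0, 273.3]
tcp_rot: [-0.0, -0.005, 1.0, -0.001]
ft_force: [-1.3, -0.9, 2.5]
grip_width: 0.3
grip_force: 1.0
```

```bash
python3 -c "
from h import *
stat(8)"
```

```text
14.1667 F [-1.4  -0.87  2.12] pos [482.36  97.98 273.28]
```

apply_moves(
  moves=[
    [0, 0, 1, 0, 0, 0, -1],
    [0, 0, 2, 0, 0, 0, -1],
    [0, 0, 3, 0, 0, 0, -1],
    [0, 0, 3.6, 0, 0, 0, -1],
    [0, 0, 4.3, 0, 0, 0, -1],
    [0, 0, 4.3, 0, 0, 0, -1],
    [0, 0, 4.3, 0, 0, 0, -1],
    [0, 0, 4.3, 0, 0, 0, -1],
    [0, 0, 4.3, 0, 0, 0, -1],
    [0, 0, 4.3, 0, 0, 0, -1],
  ],
)

```text
clock: 15.05
position: [482.3, 97.9, 268.8]
tcp_rot: [-0.0, -0.005, 1.0, -0.001]
ft_force: [-1.6, -1.1, 5.7]
grip_width: 0.7
grip_force: 2.2
```

```bash
python3 -c "
from h import *
stat(8)
w=wcam(); im,d=vision.camera('wrist')
np.savez('w7.npz',K=w[0],R=w[1],o=w[2],im=im)
cv2.imwrite('pics/w7.png',cv2.resize(im[170:250,130:230,::-1],(0,0),fx=6,fy=6,interpolation=2))
g=cv2.cvtColor(im,7)
for u in (170,175,180,185,190): print(u,g[195:235,u].tolist())
stat(8)"
```

```text
15.4 F [-1.67 -1.47  4.43] pos [482.33  97.96 268.82]
170 [28, 30, 30, 30, 33, 38, 41, 39, 38, 35, 37, 37, 37, 36, 46, 79, 105, 103, 112, 131, 164, 215, 183, 219, 205, 186, 102, 52, 51, 86, 169, 221, 224, 224, 224, 224, 224, 224, 225, 225]
175 [34, 43, 44, 48, 54, 58, 62, 64, 66, 89, 114, 118, 120, 120, 122, 134, 143, 185, 197, 218, 185, 220, 218, 224, 224, 217, 110, 53, 50, 78, 167, 221, 224, 225, 224, 225, 224, 224, 224, 225]
180 [35, 44, 45, 52, 60, 64, 66, 67, 72, 119, 205, 222, 223, 224, 225, 224, 222, 204, 199, 222, 218, 134, 103, 100, 105, 135, 122, 61, 50, 83, 181, 222, 224, 224, 224, 225, 224, 224, 224, 226]
185 [48, 70, 76, 81, 97, 97, 97, 98, 108, 166, 220, 224, 224, 225, 224, 225, 224, 224, 224, 224, 220, 158, 110, 100, 104, 133, 86, 51, 51, 83, 181, 222, 225, 224, 225, 225, 224, 224, 224, 225]
190 [49, 72, 77, 81, 97, 96, 96, 99, 108, 167, 220, 224, 224, 224, 224, 224, 224, 224, 225, 224, 219, 154, 109, 100, 102, 112, 82, 53, 51, 83, 181, 222, 224, 224, 223, 219, 207, 192, 165, 142]
15.85 F [-2.04 -1.52  4.15] pos [482.33  97.96 268.81]
```

View pics/w7.png

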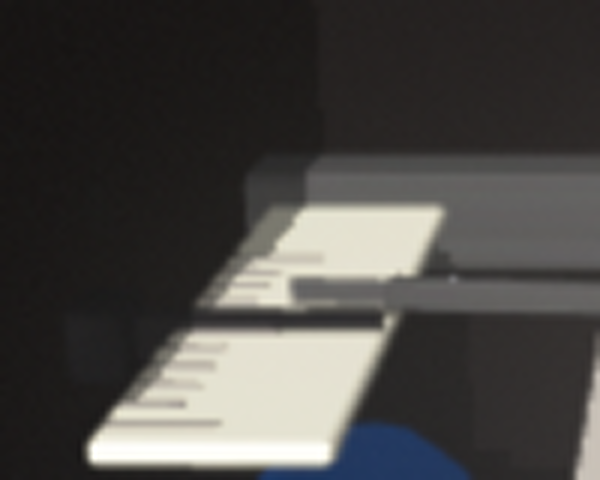

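Pointer and bar have about the same parallax gap as on the left. Force and travel both give about 8.3 mm of press, so the pointer is at its mark, held for over a second. Releasing.

apply_moves(
  moves=[
    [0, 0, -2, 0, 0, 0, -1],
    [0, 0, -4, 0, 0, 0, -1],
    [0, 0, -6, 0, 0, 0, -1],
    [0, 0, -8, 0, 0, 0, -1],
    [0, 0, -10, 0, 0, 0, -1],
    [0, 0, -16, 0, 0, 0, -1],
    [0, 0, -26, 0, 0, 0, -1],
    [0, 0, -40, 0, 0, 0, -1],
    [0, 0, -60, 0, 0, 0, -1],
    [0, 0, -60, 0, 0, 0, -1],
  ],
)

```text
clock: 16.73
position: [483.4, 99.0, 332.2]
tcp_rot: [0.002, -0.005, 1.0, -0.0]
ft_force: [2.3, 0.6, 0.3]
grip_width: 0.6
grip_force: 0.0
```

apply_moves(
  moves=[
    [0, 0, 0, 0, 0, 0, -1],
    [0, 0, 0, 0, 0, 0, -1],
    [0, 0, 0, 0, 0, 0, -1],
    [0, 0, 0, 0, 0, 0, -1],
    [0, 0, 0, 0, 0, 0, -1],
    [0, 0, 0, 0, 0, 0, -1],
  ],
)

```text
clock: 17.23
position: [482.3, 98.1, 328.4]
tcp_rot: [-0.001, -0.005, 1.0, -0.001]
ft_force: [-0.6, 0.1, -1.1]
grip_width: 0.2
grip_force: 0.0
```

```bash
python3 -c "
from h import *
stat(6)
print(env.job_done())"
```

```text
17.4833 F [-0.06  0.03 -0.12] pos [482.33  98.17 328.58]
the job is handed in; nothing more can be done
None
```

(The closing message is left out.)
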